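Hold the sprung chamber lid open at the red pointer

TASK

Lift the brass hold-down weight up and off the hook on the front of the chamber's blue lid and stand it gently, upright, in the round blue tray, leaving the lid shut meanwhile. Then use the fingers to lift the lid, which has a bar handle, against its closing spring until the side of the lid lines up with the red pointer (within about 4 degrees), and finish while still holding it steady there: do not let go. Do not swing the lid far past the pointer, do not shift the pointer, and leave the other things on the bench where they are.

Things in the scene. Friction and masses are not known exactly. Their poses are not given: they have to be found in the camera images.
- chamber: grey exposure chamber fixed to the bench, an open-topped box 200 mm deep (x) by 220 mm wide (y), top rim 128 mm above the bench. Origin under its centre at bench level; its x axis points from the front panel to the hinge at the back, its y axis to its left side, z up. On its left side stands a white quadrant with a tick every 10 degrees about the hinge.
- lid (a joint): hinge of the blue lid (200 x 220 mm, 14 mm thick), rad: 0 shut, grows as the front edge rises, stop at 1.2. A spring and the lid's own 0.4 kg pull it shut: a vertical lift of about 6 N at the handle starts it, 9 to 15 N holds it at the pointer; it falls shut if let go.
- lid_hinge (a point): middle of the lid's hinge axis, fixed on the chamber, 135 mm above the bench and 95 mm behind the chamber's centre. The axis runs along the chamber's y.
- lid_handle (a point): centre of the lid's steel handle: a round bar 12 mm thick along the chamber's y, 72 mm clear between two posts, 38 mm above the lid's face and 30 mm behind its front edge; when shut 165 mm in front of the hinge axis and 45 mm above it. The bar can turn between finger pads as the lid swings. Its axes turn with the lid (shut: the chamber's).
- lid_hook (a point): seat of the steel hook in the middle of the lid's front edge, where the weight hangs: a 6 mm round bar that sticks out 28 mm in front of the lid, then slopes up to a tip that is 11 mm higher than the seat and 12 mm further forward (-x of the chamber).
- pointer (a joint): angle of the red pointer about the same hinge axis, rad, on the same scale as the lid: when the lid joint equals it the lid lines up with the pointer. Between 0.4 and 0.7; stiff friction keeps it where it was set.
- pointer_tip (a point): centre of the red block at the end of the red pointer arm, 170 mm from the hinge axis, 130 mm to the left of the chamber's middle (20 mm beyond the lid's left side). The point's x axis runs along the arm towards the hinge.
- weight: brass hold-down weight, about 0.3 kg: a cylinder 36 mm across and 36 mm tall, above it a steel eye (opening 24 mm wide, from 38 to 74 mm above the underside), then a black grip block (top at 113 mm). Origin at the centre of its underside, z up. It hangs by the top of the eye, 63 mm above the bench. Raised 12 to 28 mm (20 is best) it can be drawn forward off the hook.
- weight_grip (a point): centre of the weight's black grip block, 22 mm wide along the weight's y, 14 mm along its x, 34 mm tall; 96 mm above the weight's underside.
- tray: loose round blue tray with a rim, 128 mm across, 14 mm tall, floor 4 mm thick and 112 mm wide inside. Origin under its centre. Stands to the left or right in front of the chamber (the beaker stands on the other side).
- beaker: clear 250 ml glass beaker, 71 mm wide, 88 mm tall; a bystander, to be left alone. Origin under its centre.
- bench_timer: white count-down timer, 58x66x16 mm; a bystander, to be left alone. Origin under its centre.
- tape_roll: roll of adhesive tape lying flat, 100 mm wide, 24 mm tall; a bystander, to be left alone. Origin under its centre.
There are look-alikes about, which are no part of the job. There is more than one size of the weight; the one meant has the size given above. Several things look just like the tray: the one meant starts farthest to the robot's right.

How it is judged:
By the outcome, as a careful person would: the job done as asked, in the order asked, and still so for the second after the job is handed in, while the arm keeps its last pose, push and grip.
It also fails if it takes over 54 s, if anything falls off the work surface, if the arm or the gripper's body presses on something with over 40 N, if the wrist force passes 120 N, or if a joint passes its speed limit or range.

ROBOT

A 7-joint arm with a two-finger parallel gripper is mounted at the origin on a cart in front of the work surface, level with it; the furniture and walls round the work are solid. World frame = base frame: x ahead of the robot, y to its left, z up, the work surface at z = 0. Lengths are in m, angles in rad, forces in N, time in s.
With the tool pointing down it reaches from about 0.425 to 0.875 m from the base axis. Payload 4.7 kg.
Tool frame: the origin (TCP) lies midway between the tips of the shut fingers; the grasp point (between the pads) lies 19 mm behind it; z points along the fingers, y is the line along which they close (so a half turn about z gives the same grasp; the last joint's range is limited). The gripper opens to 87 mm and grips with 3 to 60 N. Pads are 19 mm wide; open, the fingers measure 117 mm over their backs; the gripper's body (75 mm by 190 mm) begins 51 mm behind the grasp point.
Start: joints at [1.145, 0.321, -0.07, 1.45, 0.023, 1.371, -0.057], TCP at [0.277, -0.588, 0.193] pointing down, gripper open.
Joint ranges: [-2.86, 2.86], [-0.3, 2.09], [-1.38, 1.24], [0.06, 2.45], [-1.56, 4.7], [0.09, 2.05], [-2.69, 2.69]. Speed limits (rad/s): [2.57, 2.57, 3.14, 3.14, 3.14, 3.14, 3.14].

INTERFACE

Orientations are given as a rotation vector (axis times angle).
In Python, from bench import ctrl gives the robot as it stands. The module is installed in compiled form; this text tells all that it offers.
- The arm moves only by the shell command python3 -m handwheel 'ROWS' [FORCE]. ROWS is JSON, a list of rows, each a list of 7 numbers: the finger opening in m, from 0 to 0.087, then the shift along the tool's x, y, z in m, then the turn, a rotation vector about the tool's x, y, z in degrees. A call has 1 to 12 rows; each row shifts and turns the commanded pose from where the row before left it, along the tool's axes as they then stand; what a row does not reach is not made up. A row lasts 1/8 s, in which the tool goes at most 62.5 mm and 10.7 degrees, less where a joint would pass 70% of its speed; a pose out of reach is approached as far as the arm can. A call is refused whole if a number of a shift passes 0.0625 or a number of a turn 10.7, either way. A call with a gripper value outside its range is refused whole. The fingers move at their own pace and stop on an object; FORCE is the grip in N (left out, the last holds). Time passes only in rows, so rows that do not move let the fingers close. It gives the time, the measured TCP pose, the force, the opening and the grip force at its end, in the units of the state.
- ctrl.get_state(): the state, without advancing time (a new reading comes with each control period).
- ctrl.get_image(name): name is "scene" or "top"; returns (picture, depth): 480x640x3 uint8, blue, green, red; 480x640 float32, m along the optical axis (not along the pixel's ray), 0 where there is no reading.
- ctrl.camera_info(name): a dict with "intrinsics" (3x3 intrinsics, pixels), "R" (3x3) and "t" (3): a world point X has camera coordinates R X + t. Camera axes: x right, y down, z forward; pixel columns grow to the right and rows downward; lengths in m; the calibration is good to about 2 mm. A picture is of the moment at which its call begins. camera_info takes no time and is no camera call.
- ctrl.close_job(): hands the job in; it is judged then, once.
The state is a dict: "time": time; "joint_positions": joint angles; "qd": joint speeds; "joint_torque": joint torques, N m; "position": TCP position; "tool_rot": TCP orientation; "ft_force": force on the tool from outside, world axes, zero at the start; "torque": the same for the moment, N m; "grip_width": opening from 0.0 (shut) to 1.0 (fully open); "grip_force": force on a finger pad.
Only numpy, scipy, OpenCV 4.12 (cv2) and the standard library are available. Lean on these libraries where they do the work, as an engineer would, in place of code of your own. Each camera call takes 0.05 s, during which the arm holds its last target. There are 200 camera calls.

## Working session

There is one attempt and no reset: what is moved stays moved. The work goes in short steps, Python scripts to look and compute and a shell command to move; the robot and the scene stay as the last step left them, time stands still between calls to the robot, and variables do not carry over. Pictures are saved under pics/ and viewed, at most 10 in all, crops included, and the job is handed in when it is done.

```bash
mkdir -p pics
cat > h.py <<'E'
import numpy as np, cv2
from bench import ctrl
from scipy.spatial.transform import Rotation as Ro
def grab(n,tag):
    im,d=ctrl.get_image(n); cv2.imwrite(f'pics/{tag}.png',im); np.save(f'pics/{tag}.npy',d)
    c=ctrl.camera_info(n); np.savez(f'pics/{tag}_c.npz',K=c['intrinsics'],R=c['R'],t=c['t']); return im,d
def ld(tag):
    c=np.load(f'pics/{tag}_c.npz'); return np.array(c['K']),np.array(c['R']),np.array(c['t']).ravel()
def px(tag,u,v,z=None):
    K,R,t=ld(tag); r=np.linalg.inv(K)@[u,v,1.]
    if z is None:
        d=np.load(f'pics/{tag}.npy')[int(v),int(u)]; return R.T@(r*d-t)
    c=-R.T@t; w=R.T@r; return c+w*(z-c[2])/w[2]
def tri(a,ua,b,ub):
    P=[];
    for g in(a,b):
        K,R,t=ld(g); P.append(K@np.c_[R,t])
    X=cv2.triangulatePoints(P[0],P[1],np.float64(ua).reshape(2,1),np.float64(ub).reshape(2,1)); return (X[:3]/X[3]).ravel()
def proj(tag,X):
    K,R,t=ld(tag); p=K@(R@np.array(X)+t); return p[:2]/p[2]
E
python3 - <<'E'
from h import *
for n in('scene','top'):
    grab(n,n+'0'); K,R,t=ld(n+'0'); print(n,K[0,0],-R.T@t,R[2])
s=ctrl.get_state(); print(s['time'],s['position'],s['tool_rot'],s['ft_force'],Ro.from_rotvec(s['tool_rot']).as_matrix().round(3))
E
```

```text
scene 619.2715125123163 [-0.08880415  0.91632174  0.70245296] [ 0.53250074 -0.71805121 -0.44815781]
top 598.5501302012341 [0.45551619 0.00556995 1.36689834] [ 0.08446293 -0.00444689 -0.9964167 ]
0.1 [ 0.27646953 -0.58767921  0.19246211] [-3.06434333e+00 -6.84945586e-01  6.85641780e-04] [ 0.1326218   0.28329555 -0.29847254] [[ 0.905  0.426 -0.001]
 [ 0.426 -0.905  0.001]
 [-0.    -0.002 -1.   ]]
```

View pics/scene0.png

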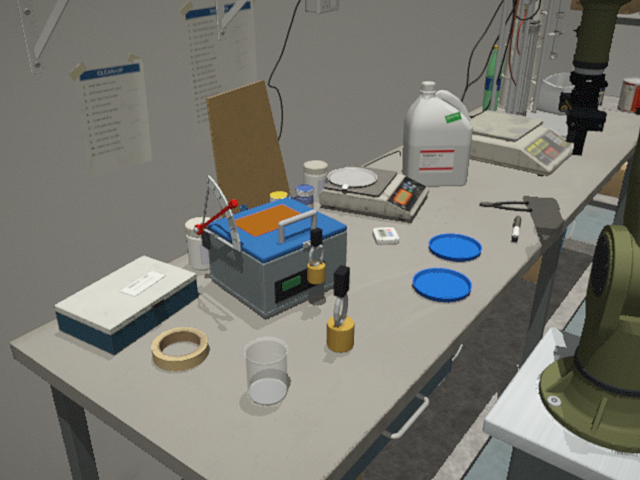

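View pics/top0.png

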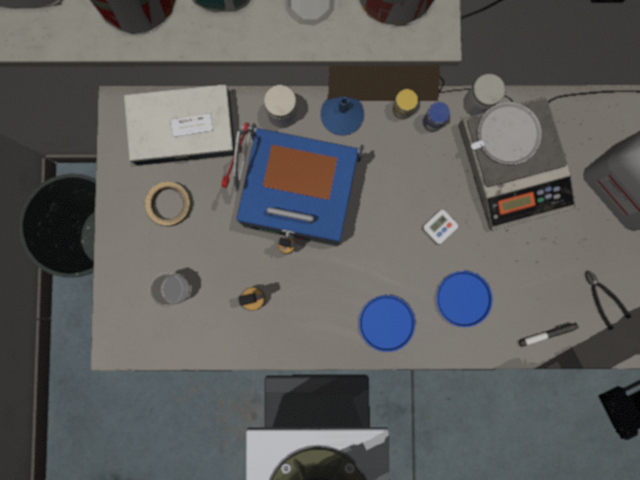

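The scene view shows the hanging weight at (316,258) and a larger decoy at (341,320). In the top view there are two trays, (388,323) and (464,299), and the right one is the target. I'll enlarge the chamber in both views.

Run:
```python
from h import *
a=cv2.imread('pics/scene0.png')[160:320,180:380]; b=cv2.imread('pics/top0.png')[110:270,205:405]
A=cv2.resize(a,None,fx=4,fy=3.75,interpolation=3); cv2.imwrite('pics/ca.png',cv2.resize(a,(750,600),interpolation=3)); cv2.imwrite('pics/cb.png',cv2.resize(b,(750,600),interpolation=3))
im=cv2.imread('pics/top0.png'); hsv=cv2.cvtColor(im,cv2.COLOR_BGR2HSV)
m=cv2.inRange(hsv,(100,150,80),(125,255,255)); n,l,s,c=cv2.connectedComponentsWithStats(m)
for i in range(1,n):
    if s[i,4]>500: print(s[i],c[i],px('top0',*c[i],z=.008))
```

```text
[ 238  130  119  110 5531] [298.37606219 190.76803471] [0.68814141 0.04146353 0.008     ]
[ 437  272   55   54 2321] [464.0008617 298.5433003] [ 0.44074704 -0.33311565  0.008     ]
[ 360  296   55   55 2360] [386.77457627 322.95805085] [ 0.38651691 -0.15758612  0.008     ]
```

View pics/ca.png

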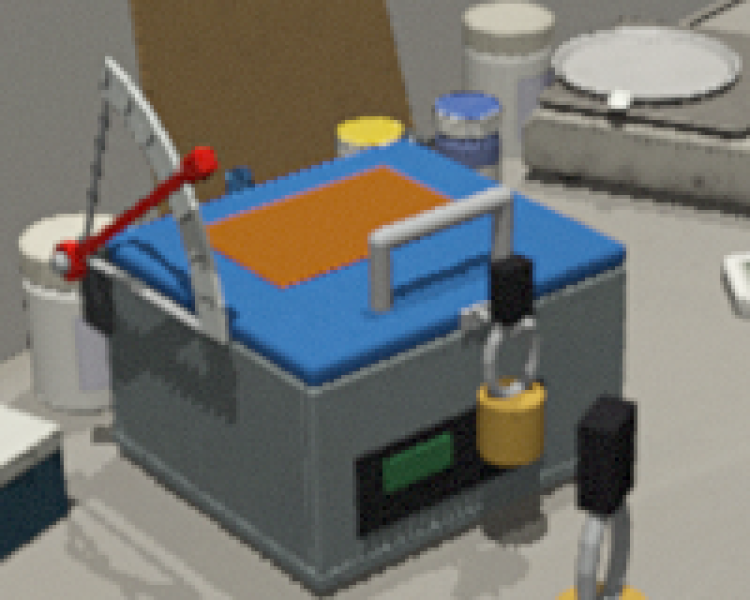

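View pics/cb.png

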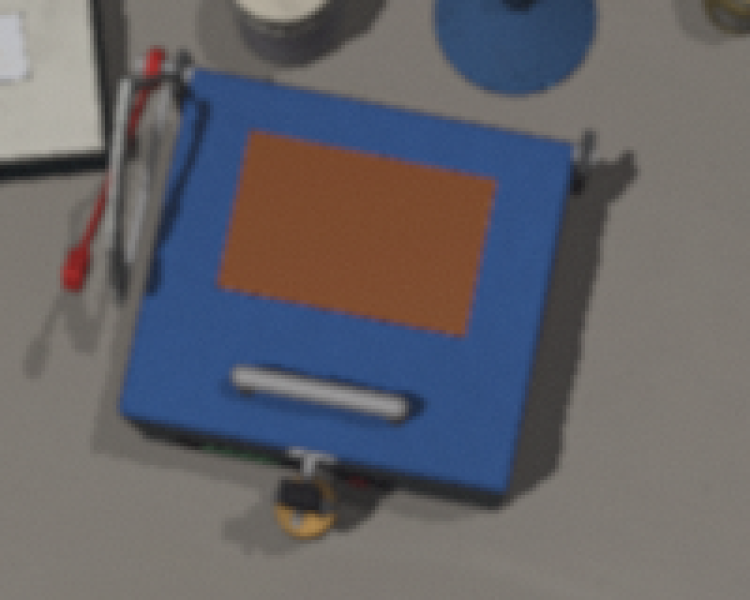

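Run:
```python
from h import *
S=lambda u,v:(180+u/3.75,160+v/3.75); T=lambda u,v:(205+u/3.75,110+v/3.75)
pr=lambda n,X:print(n,np.round(X,4))
pts={'hL':((380,240),(238,377)),'hR':((503,193),(402,408)),'ptip':((203,163),(74,269)),'gripTop':((511,262),(300,493)),
'cornFL':((312,375),(124,410)),'cornFR':((624,246),(505,488)),'cornBR':((400,142),(573,147)),'orgFL':((284,286),(220,288)),'orgFR':((452,201),(465,334)),'orgBR':((386,168),(496,182)),'hookT':((475,315),(312,455))}
P={}
for k,(a,b) in pts.items():
    P[k]=tri('scene0',S(*a),'top0',T(*b)); pr(k,P[k]); print('   reproj err',proj('top0',P[k])-T(*b))
y=lambda d:np.degrees(np.arctan2(d[1],d[0]))
pr('yaw h',y(P['hL']-P['hR'])-90); pr('front',y(P['cornFL']-P['cornFR'])-90); pr('org',y(P['orgFL']-P['orgFR'])-90); pr('depth',y(P['cornBR']-P['cornFR']))
for k,(a,b) in pts.items():
    pr(k+' depth s/t',np.r_[px('scene0',*S(*a)),px('top0',*T(*b))])
for q in [(464,299),(462,296)]: pr('tray',px('top0',*q))
for q in [(175,288),(252,298)]: pr('other',px('top0',*q))
```

```text
hL [0.6182 0.0962 0.1801]
   reproj err [0.25816926 0.35276512]
hR [0.6026 0.0097 0.1795]
   reproj err [-0.16977997 -0.24622503]
ptip [0.665  0.1746 0.2386]
   reproj err [0.58005991 0.72011615]
gripTop [0.5571 0.0638 0.173 ]
   reproj err [0.08172552 0.11963985]
cornFL [0.6069 0.1631 0.1336]
   reproj err [0.04987622 0.06649994]
cornFR [ 0.5625 -0.0472  0.1377]
   reproj err [0.10297514 0.15999564]
cornBR [ 0.7544 -0.0857  0.1366]
   reproj err [-0.25932636 -0.35491254]
orgFL [0.6737 0.1097 0.1416]
   reproj err [0.02553681 0.03333187]
orgFR [ 0.6534 -0.0205  0.1485]
   reproj err [-2.27763289 -3.19892025]
orgBR [ 0.7324 -0.0435  0.1404]
   reproj err [0.25548759 0.3480724 ]
hookT [0.5826 0.0598 0.1323]
   reproj err [-0.23097669 -0.33245772]
yaw h -10.2099
front -11.9221
org -8.8675
depth -11.3212
hL depth s/t [0.6138 0.1    0.1827 0.6181 0.0962 0.1861]
hR depth s/t [0.5979 0.0167 0.1834 0.6016 0.0093 0.1836]
ptip depth s/t [0.6568 0.1805 0.2425 0.6653 0.1749 0.2446]
gripTop depth s/t [0.5583 0.0619 0.1719 0.557  0.0637 0.178 ]
cornFL depth s/t [0.6051 0.1649 0.135  0.6059 0.162  0.1432]
cornFR depth s/t [ 0.7255 -0.2892 -0.0039  0.563  -0.0471  0.1359]
cornBR depth s/t [ 0.8569 -0.206   0.0685  0.7534 -0.0861  0.138 ]
orgFL depth s/t [0.6739 0.1094 0.1414 0.6736 0.1097 0.1425]
orgFR depth s/t [ 0.6721 -0.032   0.1399  0.6484 -0.0255  0.1377]
orgBR depth s/t [ 0.7349 -0.0477  0.1381  0.732  -0.0428  0.1453]
hookT depth s/t [0.5785 0.0662 0.1364 0.5812 0.059  0.1398]
tray [ 0.4397 -0.3341  0.004 ]
tray [ 0.4465 -0.329   0.0069]
other [ 0.4666  0.3225 -0.0005]
other [0.4449 0.1298 0.1682]
```

The yaw is about -11.3° and the handle is at (0.610, 0.053, 0.180). The grip is at (0.557, 0.0635, 0.159) and the pointer at about 37.5°. Next I rotate and rise.

```bash
cat >> h.py <<'E'
def rel(p,yaw=None,pitch=0):
    "shift in current tool frame, and turn (deg) in tool axes; yaw=angle of tool x, tool pointing down"
    s=ctrl.get_state(); R=Ro.from_rotvec(s['tool_rot'])
    print('t',round(s['time'],3),'pos',np.round(s['position'],4),'F',np.round(s['ft_force'],1),'w',round(s['grip_width']*87,1),'gf',round(float(np.max(s['grip_force'])),1),'xdir',np.degrees(np.arctan2(R.as_matrix()[1,0],R.as_matrix()[0,0])).round(2),'zax',R.as_matrix()[:,2].round(3))
    if p is not None: print('shift mm',(R.inv().apply(np.array(p)-s['position'])*1e3).round(1))
    if yaw is not None:
        T=Ro.from_euler('z',yaw,degrees=True)*Ro.from_euler('x',180,degrees=True)
        print('turn',np.degrees((R.inv()*T).as_rotvec()).round(2))
E
python3 -m handwheel '[[0.087,0,0,-0.012,0,0,9.1],[0.087,0,0,-0.012,0,0,9.1],[0.087,0,0,-0.012,0,0,9.1],[0.087,0,0,-0.012,0,0,9.1],[0.087,0,0,0,0,0,0]]'
python3 -c "
from h import *
rel([.555,.064,.24],-11.3)"
```

```text
time: 0.72
position: [0.2769, -0.5885, 0.242]
tool_rot: [3.126, -0.304, 0.001]
ft_force: [0.0, 0.3, 0.2]
grip_width: 0.997
grip_force: 0.0
t 0.725 pos [ 0.2769 -0.5885  0.242 ] F [0.  0.3 0.2] w 86.8 gf 0.0 xdir -11.1 zax [ 0.    -0.001 -1.   ]
shift mm [ 147.2 -693.8    1.4]
turn [ 0.06 -0.04  0.2 ]
```

```bash
python3 -m handwheel '[[0.087,0.012,-0.04,0,0,0,0],[0.087,0.012,-0.06,0,0,0,0],[0.087,0.012,-0.06,0,0,0,0],[0.087,0.012,-0.06,0,0,0,0],[0.087,0.012,-0.06,0,0,0,0],[0.087,0.012,-0.06,0,0,0,0],[0.087,0.012,-0.06,0,0,0,0],[0.087,0.012,-0.06,0,0,0,0],[0.087,0.012,-0.06,0,0,0,0],[0.087,0.012,-0.06,0,0,0,0],[0.087,0.012,-0.06,0,0,0,0],[0.087,0.012,-0.05,0,0,0,0]]' 
python3 -m handwheel '[[0.06,0,0,0,0,0,0]]'
python3 -c "
from h import *
rel([.557,.0635,.143],-11.3)"
```

```text
time: 2.22
position: [0.552, 0.0633, 0.2408]
tool_rot: [-3.127, 0.299, 0.001]
ft_force: [-0.3, -0.5, -0.3]
grip_width: 1.002
grip_force: 0.0
time: 2.35
position: [0.5518, 0.0663, 0.2404]
tool_rot: [-3.126, 0.288, 0.003]
ft_force: [0.5, -0.5, 0.2]
grip_width: 0.951
grip_force: 0.0
t 2.35 pos [0.5518 0.0663 0.2404] F [ 0.5 -0.5  0.2] w 82.7 gf 0.0 xdir -10.52 zax [-0.001  0.003 -1.   ]
shift mm [ 5.8  2.1 97.4]
turn [-0.15  0.11  0.78]
```

```bash
python3 -m handwheel '[[0.055,0.006,0.002,0.02,0,0,0.8],[0.055,0,0,0.025,0,0,0],[0.055,0,0,0.025,0,0,0],[0.055,0,0,0.018,0,0,0],[0.055,0,0,0.01,0,0,0],[0.055,0,0,0,0,0,0],[0.055,0,0,0,0,0,0]]'
python3 - <<'E'
from h import *
rel([.557,.0635,.143],-11.3)
a,_=grab('scene','scene1'); b,_=grab('top','top1')
a=cv2.resize(a[140:300,230:390],(500,500),interpolation=3); 
cv2.imwrite('pics/c1.png',a)
E
```

```text
time: 3.22
position: [0.5582, 0.0576, 0.1443]
tool_rot: [-3.124, 0.328, -0.002]
ft_force: [0.5, -0.6, 0.3]
grip_width: 0.631
grip_force: 0.0
t 3.225 pos [0.5582 0.0576 0.1443] F [ 0.5 -0.6  0.3] w 54.9 gf 0.0 xdir -12.0 zax [ 0.002 -0.    -1.   ]
shift mm [-2.4 -5.5  1.3]
turn [-0.02 -0.09 -0.7 ]
```

View pics/c1.png

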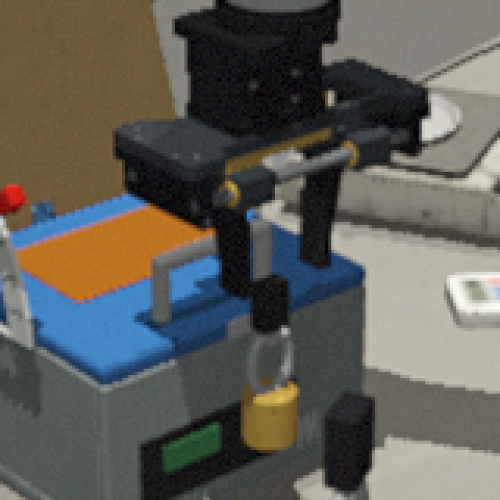

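Run:
```python
from h import *
f=lambda X:((proj('scene1',X)-[230,140])*3.125).round(0)
y=np.array([.196,.981,0])
p=np.array([.5582,.0576,.1443])
print('tcp',f(p),'tipL',f(p+y*.0275),'tipR',f(p-y*.0275))
for z in(.142,.159,.176): print(z,f([.557,.0635,z]))
print('wt bottom',f([.557,.0635,.063]))
# crop pts block top centre/bottom centre -> known z
for v,z in((281,.176),(330,.142)): print(px('scene1',230+270/3.125,140+v/3.125,z))
```

```text
tcp [274. 318.] tipL [240. 331.] tipR [306. 305.]
0.142 [269. 325.]
0.159 [270. 301.]
0.176 [270. 276.]
wt bottom [269. 434.]
[0.55286378 0.06854401 0.176     ]
[0.55284525 0.06840844 0.142     ]
```

Run:
```python
from h import *
for u,v in [(237,250),(237,270),(237,285),(237,292),(315,240),(315,255),(315,261),(270,268),(270,290),(268,300),(270,320),(270,420)]:
    print((u,v),px('scene1',230+u/3.125,140+v/3.125).round(4))
```

```text
(237, 250) [0.5573 0.0955 0.2059]
(237, 270) [0.5584 0.0941 0.1917]
(237, 285) [0.559  0.0935 0.1812]
(237, 292) [0.5567 0.0964 0.1784]
(315, 240) [0.5467 0.0304 0.1913]
(315, 255) [0.5453 0.0321 0.182 ]
(315, 261) [0.5449 0.0326 0.1782]
(270, 268) [0.5979 0.0091 0.1485]
(270, 290) [0.5518 0.0699 0.1707]
(268, 300) [0.5514 0.0725 0.165 ]
(270, 320) [0.5494 0.073  0.152 ]
(270, 420) [0.5442 0.0795 0.0855]
```

```bash
python3 -m handwheel '[[0.04,-0.001,-0.007,0,0,0,-0.5],[0.036,0,0,0,0,0,0],[0.036,0,0,0,0,0,0],[0.036,0,0,0,0,0,0]]'
python3 - <<'E'
from h import *
rel([.556,.065,.143],-11.3)
a,_=grab('scene','scene2')
a=cv2.resize(a[160:260,260:360],(600,600),interpolation=3); cv2.imwrite('pics/c2.png',a)
E
```

```text
time: 3.82
position: [0.558, 0.0645, 0.1434]
tool_rot: [3.126, -0.315, -0.0]
ft_force: [-0.5, -0.0, -0.2]
grip_width: 0.417
grip_force: 0.0
t 3.825 pos [0.558  0.0645 0.1434] F [-0.5 -0.  -0.2] w 36.3 gf 0.0 xdir -11.51 zax [-0. -0. -1.]
shift mm [-2.1 -0.1  0.4]
turn [ 0.01  0.   -0.21]
```

View pics/c2.png

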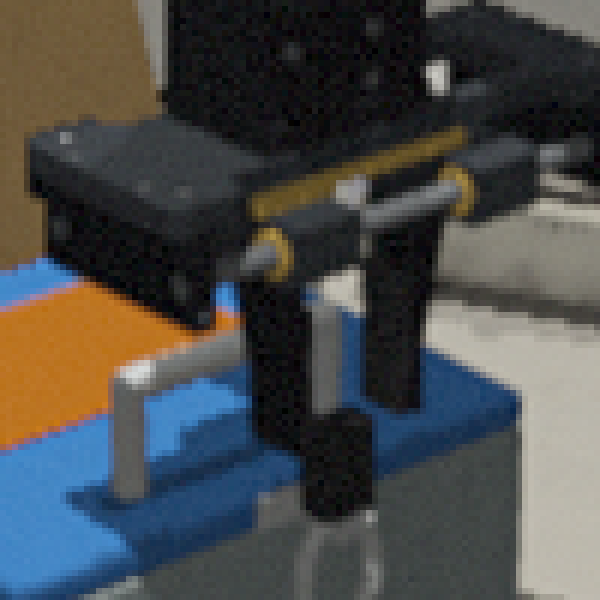

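Run:
```python
from h import *
d=np.load('pics/scene2.npy'); im=cv2.imread('pics/scene2.png')
for u in (306,308,309,324,326,328):
    print('col',u)
    for v in range(214,238,2):
        print(v,px('scene2',u,v).round(3),round(float(d[v,u]),3),im[v,u])
```

```text
col 306
214 [0.555 0.098 0.22 ] 1.146 [16  6 14]
216 [0.554 0.099 0.216] 1.147 [18 17 18]
218 [0.555 0.098 0.211] 1.151 [ 8 16 16]
220 [0.555 0.098 0.207] 1.153 [15 19 14]
222 [0.558 0.095 0.201] 1.159 [17 14 19]
224 [0.558 0.094 0.197] 1.162 [11  8  6]
226 [0.561 0.091 0.191] 1.168 [18 19 16]
228 [0.561 0.09  0.186] 1.171 [15 16 10]
230 [0.557 0.095 0.185] 1.166 [24 22 22]
232 [0.561 0.091 0.178] 1.174 [13 12  8]
234 [0.561 0.09  0.173] 1.176 [39 27 21]
236 [0.596 0.046 0.14 ] 1.242 [118  76  41]
col 308
214 [0.552 0.096 0.22 ] 1.146 [10 17 15]
216 [0.552 0.095 0.216] 1.149 [21 20 21]
218 [0.552 0.096 0.212] 1.15 [19 23 23]
220 [0.554 0.093 0.206] 1.156 [15 11 13]
222 [0.555 0.092 0.201] 1.159 [21 15 20]
224 [0.556 0.091 0.196] 1.162 [15 11  8]
226 [0.552 0.096 0.195] 1.157 [20 22 20]
228 [0.553 0.095 0.19 ] 1.161 [12 19 11]
230 [0.55  0.099 0.188] 1.158 [24 23 22]
232 [0.556 0.091 0.18 ] 1.17 [18 18 15]
234 [0.556 0.09  0.175] 1.173 [20 17 17]
236 [0.554 0.093 0.173] 1.171 [94 59 27]
col 309
214 [0.553 0.092 0.218] 1.151 [26 22 23]
216 [0.553 0.092 0.214] 1.153 [17 19 15]
218 [0.55
[... 1209 characters left out ...]
176] 1.194 [41 32 30]
230 [ 0.581 -0.001  0.14 ] 1.267 [114  73  39]
232 [0.575 0.007 0.141] 1.258 [108  71  34]
234 [0.573 0.009 0.137] 1.257 [84 53 32]
236 [0.573 0.01  0.133] 1.258 [79 50 23]
col 328
214 [0.544 0.044 0.203] 1.187 [21 23 23]
216 [0.542 0.046 0.2  ] 1.186 [26 25 22]
218 [0.545 0.042 0.194] 1.193 [29 24 27]
220 [0.541 0.048 0.193] 1.187 [27 27 32]
222 [0.543 0.045 0.187] 1.193 [22 22 19]
224 [0.543 0.045 0.182] 1.195 [22 17 26]
226 [0.543 0.045 0.178] 1.197 [14 14 14]
228 [0.545 0.042 0.172] 1.203 [64 44 26]
230 [ 0.577 -0.002  0.141] 1.266 [113  74  38]
232 [0.575 0.    0.138] 1.264 [96 61 30]
234 [0.568 0.01  0.139] 1.253 [82 51 24]
236 [0.572 0.004 0.131] 1.263 [79 50 22]
```

```bash
python3 -m handwheel '[[0.036,-0.001,0,0.008,0,0,0],[0.036,-0.001,0,0.008,0,0,0],[0.036,0,0,0,0,0,0],[0.036,0,0,0,0,0,0]]'
python3 - <<'E'
from h import *
rel([.556,.065,.123],-11.3)
a,d=grab('scene','scene3')
for u in (306,308,310,324,327,330):
    print('col',u,[(v,px('scene3',u,v).round(3).tolist(),int(a[v,u].max())) for v in range(228,250,3)])
a=cv2.resize(a[190:270,280:360],(400,400),interpolation=3); cv2.imwrite('pics/c3.png',a)
E
```

```text
time: 4.38
position: [0.556, 0.065, 0.1274]
tool_rot: [3.126, -0.315, -0.0]
ft_force: [-1.1, -0.7, 0.3]
grip_width: 0.415
grip_force: 0.0
t 4.375 pos [0.556  0.065  0.1274] F [-1.1 -0.7  0.3] w 36.1 gf 0.0 xdir -11.5 zax [-0. -0. -1.]
shift mm [-0.   0.   4.4]
turn [ 0.    0.01 -0.2 ]
col 306 [(228, [0.556, 0.097, 0.19], 9), (231, [0.557, 0.095, 0.183], 16), (234, [0.56, 0.091, 0.174], 28), (237, [0.56, 0.092, 0.168], 16), (240, [0.56, 0.092, 0.162], 17), (243, [0.581, 0.065, 0.137], 84), (246, [0.582, 0.064, 0.13], 90), (249, [0.58, 0.067, 0.125], 73)]
col 308 [(228, [0.553, 0.095, 0.19], 24), (231, [0.551, 0.096, 0.185], 19), (234, [0.554, 0.093, 0.177], 12), (237, [0.554, 0.094, 0.171], 21), (240, [-0.089, 0.916, 0.702], 16), (243, [0.555, 0.093, 0.157], 62), (246, [0.579, 0.062, 0.13], 84), (249, [0.582, 0.058, 0.12], 70)]
col 310 [(228, [0.55, 0.092, 0.19], 17), (231, [0.549, 0.093, 0.185], 19), (234, [0.552, 0.09, 0.176], 11), (237, [0.55, 0.092, 0.171], 22), (240, [0.551, 0.091, 0.164], 17), (243, [0.551, 0.091, 0.157], 20), (246, [0.571, 0.065, 0.134], 75), (249, [0.582, 0.051, 0.117], 76)]
col 324 [(228, [0.55, 0.049, 0.173], 26), (231, [0.549, 0.049, 0.167], 26), (234, [0.549, 0.05, 0.161], 31), (237, [0.57, 0.02, 0.136], 84), (240, [0.576, 0.012, 0.124], 70), (243, [0.574, 0.015, 0.119], 71), (246, [0.572, 0.017, 0.113], 71), (249, [0.571, 0.018, 0.107], 69)]
col 327 [(228, [0.542, 0.049, 0.176], 34), (231, [0.544, 0.046, 0.168], 30), (234, [0.543, 0.047, 0.162], 31), (237, [0.542, 0.048, 0.156], 60), (240, [0.572, 0.007, 0.123], 71), (243, [0.572, 0.007, 0.116], 67), (246, [0.568, 0.013, 0.113], 71), (249, [0.57, 0.009, 0.104], 68)]
col 330 [(228, [0.542, 0.039, 0.172], 40), (231, [0.539, 0.043, 0.168], 36), (234, [0.541, 0.04, 0.159], 29), (237, [0.57, -0.0, 0.128], 68), (240, [0.569, 0.002, 0.122], 71), (243, [0.57, -0.001, 0.113], 70), (246, [0.57, -0.001, 0.107], 71), (249, [0.569, 0.001, 0.101], 71)]
```

View pics/c3.png

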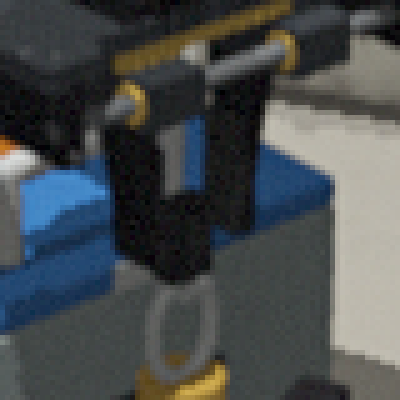

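The fingertips stand about 28 mm higher than the reported TCP, at z≈0.156, and they already straddle the block. I'll go 10 mm lower and grip.

```bash
python3 -m handwheel '[[0.036,0,0,0.006,0,0,0],[0.036,0,0,0.004,0,0,0],[0.015,0,0,0,0,0,0],[0.015,0,0,0,0,0,0],[0.015,0,0,0,0,0,0],[0.015,0,0,0,0,0,0]]' 25
python3 -c "
from h import *
rel([.556,.065,.117],-11.3)"
```

```text
time: 5.18
position: [0.5562, 0.0654, 0.1176]
tool_rot: [-3.125, 0.314, -0.001]
ft_force: [-0.0, 0.6, -1.2]
grip_width: 0.254
grip_force: 24.9
t 5.175 pos [0.5562 0.0654 0.1176] F [-0.   0.6 -1.2] w 22.1 gf 24.9 xdir -11.49 zax [ 0.  0. -1.]
shift mm [-0.1  0.5  0.6]
turn [-0.03 -0.02 -0.19]
```

```bash
python3 -m handwheel '[[0.015,0,0,-0.004,0,0,0],[0.015,0,0,-0.006,0,0,0],[0.015,0,0,-0.006,0,0,0],[0.015,0,0,-0.004,0,0,0],[0.015,0,0,0,0,0,0],[0.015,0,0,0,0,0,0]]' 30
python3 -c "
from h import *
rel([.556,.065,.137],-11.3)"
```

```text
time: 5.92
position: [0.5559, 0.065, 0.1373]
tool_rot: [3.126, -0.315, -0.001]
ft_force: [0.7, 0.7, -2.9]
grip_width: 0.25
grip_force: 29.9
t 5.925 pos [0.5559 0.065  0.1373] F [ 0.7  0.7 -2.9] w 21.7 gf 29.9 xdir -11.5 zax [-0. -0. -1.]
shift mm [ 0.1 -0.   0.3]
turn [ 0.01  0.02 -0.2 ]
```

```bash
python3 -m handwheel '[[0.015,-0.004,0,0,0,0,0],[0.015,-0.007,0,0,0,0,0],[0.015,-0.007,0,0,0,0,0],[0.015,-0.007,0,0,0,0,0],[0.015,-0.007,0,0,0,0,0],[0.015,-0.007,0,0,0,0,0],[0.015,-0.006,0,0,0,0,0],[0.015,0,0,0,0,0,0]]'
python3 - <<'E'
from h import *
rel([.4407,-.3331,.19],-11.3)
a,d=grab('scene','scene4'); cv2.imwrite('pics/c4.png',cv2.resize(a[160:320,180:380],(600,480),interpolation=3))
E
```

```text
time: 6.92
position: [0.5116, 0.0741, 0.1375]
tool_rot: [3.125, -0.314, 0.0]
ft_force: [-0.3, 0.2, -3.5]
grip_width: 0.25
grip_force: 29.9
t 6.925 pos [0.5116 0.0741 0.1375] F [-0.3  0.2 -3.5] w 21.7 gf 29.9 xdir -11.48 zax [ 0. -0. -1.]
shift mm [ 11.6 413.2 -52.3]
turn [ 0.02 -0.01 -0.18]
```

View pics/c4.png

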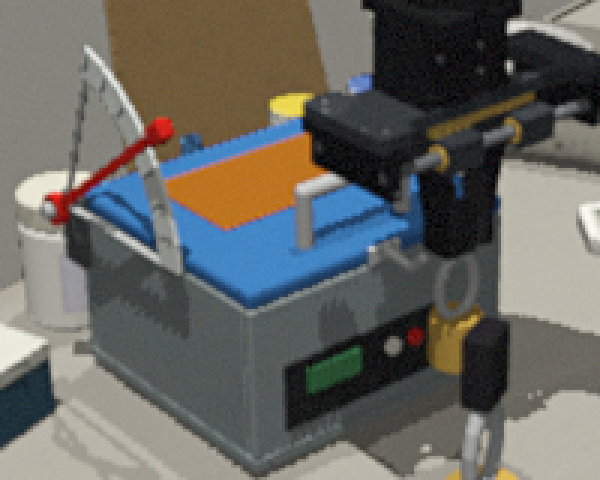

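The weight hangs free of the hook and the lid is shut. Carrying it to the right tray.

```bash
python3 -m handwheel '[[0.015,0,0.015,-0.01,0,0,0],[0.015,0,0.03,-0.01,0,0,0],[0.015,0,0.04,-0.01,0,0,0],[0.015,0.002,0.045,0,0,0,0],[0.015,0.002,0.045,0,0,0,0],[0.015,0.002,0.045,0,0,0,0],[0.015,0.002,0.045,0,0,0,0],[0.015,0.002,0.045,0,0,0,0],[0.015,0.002,0.045,0,0,0,0],[0.015,0,0.03,0,0,0,0],[0.015,0,0.02,0,0,0,0],[0.015,0,0.008,0,0,0,0]]'
python3 -m handwheel '[[0.015,0,0,0.01,0,0,0],[0.015,0,0,0.01,0,0,0],[0.015,0,0,0.005,0,0,0]]'
python3 - <<'E'
from h import *
rel([.4407,-.3331,.0655],-11.3)
E
```

```text
time: 8.48
position: [0.4411, -0.3339, 0.1672]
tool_rot: [-3.125, 0.316, 0.0]
ft_force: [0.1, 0.3, -3.0]
grip_width: 0.252
grip_force: 29.9
time: 8.85
position: [0.4412, -0.3315, 0.1411]
tool_rot: [-3.125, 0.312, 0.002]
ft_force: [0.5, -0.5, -3.0]
grip_width: 0.247
grip_force: 29.9
t 8.85 pos [ 0.4412 -0.3315  0.1411] F [ 0.5 -0.5 -3. ] w 21.5 gf 29.9 xdir -11.4 zax [-0.001  0.001 -1.   ]
shift mm [-0.1  1.7 75.6]
turn [-0.06  0.09 -0.1 ]
```

```bash
python3 -m handwheel '[[0.015,0,0,0.015,0,0,0],[0.015,0,0,0.02,0,0,0],[0.015,0,0,0.018,0,0,0],[0.015,0,0,0.01,0,0,0],[0.015,0,0,0.006,0,0,0],[0.015,0,0,0.003,0,0,0],[0.015,0,0,0,0,0,0]]'
python3 -m handwheel '[[0.015,0,0,0.002,0,0,0],[0.015,0,0,0,0,0,0]]'
python3 - <<'E'
from h import *
rel([.4407,-.3331,.0595],-11.3)
E
```

```text
time: 9.72
position: [0.4415, -0.3333, 0.0707]
tool_rot: [3.125, -0.315, 0.001]
ft_force: [-0.4, -0.4, -3.1]
grip_width: 0.247
grip_force: 29.9
time: 9.98
position: [0.4414, -0.3332, 0.0686]
tool_rot: [3.126, -0.315, 0.0]
ft_force: [-0.2, 0.3, -2.0]
grip_width: 0.251
grip_force: 29.9
t 9.975 pos [ 0.4414 -0.3332  0.0686] F [-0.2  0.3 -2. ] w 21.8 gf 29.9 xdir -11.51 zax [ 0. -0. -1.]
shift mm [-0.7  0.   9.1]
turn [ 0.01 -0.01 -0.21]
```

```bash
for i in 1 2 3; do python3 -m handwheel '[[0.015,0,0,0.002,0,0,0],[0.015,0,0,0,0,0,0]]' | egrep 'pos|ft_'; done
```

```text
position: [0.4412, -0.333, 0.0663]
ft_force: [0.4, -0.0, -4.2]
position: [0.4412, -0.333, 0.0642]
ft_force: [-0.2, 0.3, -3.1]
position: [0.4412, -0.333, 0.0623]
ft_force: [0.0, 0.0, -3.1]
```

```bash
for i in 1 ; do python3 -m handwheel '[[0.015,0,0,0.0015,0,0,0],[0.015,0,0,0,0,0,0]]' | egrep 'pos|ft_'; done; python3 -m handwheel '[[0.015,0,0,0.001,0,0,0],[0.015,0,0,0,0,0,0]]' | egrep 'pos|ft_'; python3 -m handwheel '[[0.015,0,0,0.001,0,0,0],[0.015,0,0,0,0,0,0]]' | egrep 'pos|ft_'
```

```text
position: [0.4412, -0.333, 0.0608]
ft_force: [0.0, -0.2, -3.3]
position: [0.4413, -0.3331, 0.0599]
ft_force: [1.0, 0.2, -3.0]
position: [0.4415, -0.3332, 0.0591]
ft_force: [0.7, 0.4, -2.7]
```

```bash
for k in 1 2; do :; done; python3 -m handwheel '[[0.015,0,0,0.001,0,0,0],[0.015,0,0,0,0,0,0]]' | egrep 'pos|ft_'; python3 -m handwheel '[[0.015,0,0,0.001,0,0,0],[0.015,0,0,0,0,0,0]]' | egrep 'pos|ft_'
```

```text
position: [0.4418, -0.3333, 0.059]
ft_force: [-1.2, 2.0, 5.0]
position: [0.442, -0.3334, 0.059]
ft_force: [-3.4, 1.8, 11.1]
```

Contact at 0.059, so I ease up 1 mm and release.

```bash
python3 -m handwheel '[[0.015,0,0,-0.0015,0,0,0],[0.026,0,0,0,0,0,0],[0.032,0,0,0,0,0,0],[0.04,0,0,0,0,0,0],[0.04,0,0,0,0,0,0],[0.04,0,0,-0.01,0,0,0],[0.04,0,0,-0.03,0,0,0],[0.04,0,0,-0.05,0,0,0],[0.04,0,0,-0.05,0,0,0],[0.04,0,0,-0.03,0,0,0],[0.04,0,0,0,0,0,0]]'
python3 - <<'E'
from h import *
rel([.58,-.15,.235],-11.3)
a,d=grab('scene','scene5'); cv2.imwrite('pics/c5.png',cv2.resize(a[180:340,340:540],(600,480),interpolation=3))
E
```

```text
time: 13.35
position: [0.443, -0.3341, 0.2323]
tool_rot: [3.122, -0.314, 0.009]
ft_force: [0.0, 0.2, -0.1]
grip_width: 0.462
grip_force: 0.0
t 13.35 pos [ 0.443  -0.3341  0.2323] F [ 0.   0.2 -0.1] w 40.2 gf 0.0 xdir -11.5 zax [ 0.005 -0.004 -1.   ]
shift mm [  97.6 -207.7   -2.8]
turn [ 0.18 -0.34 -0.2 ]
```

View pics/c5.png

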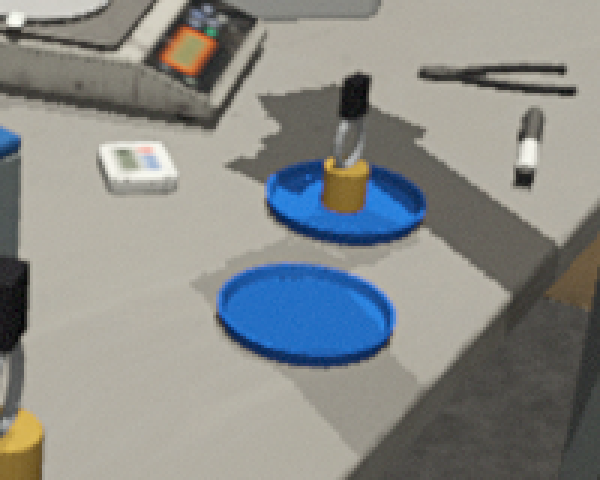

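The weight stands upright in the right tray. Next comes the handle, after I check the joints.

Run:
```python
from h import *
s=ctrl.get_state(); print(np.round(s['joint_positions'],3))
rel([.6104,.053,.235],78.7); rel(None,-101.3)
```

```text
[ 0.82   0.109 -0.24   1.635  0.026  1.398 -1.195]
t 13.4 pos [ 0.4419 -0.3335  0.23  ] F [-0.5 -0.  -0.1] w 39.7 gf 0.0 xdir -11.5 zax [ 0.002 -0.002 -1.   ]
shift mm [  88.1 -412.3   -5.4]
turn [ 1.80e-01 -5.00e-02 -9.02e+01]
t 13.4 pos [ 0.4419 -0.3335  0.23  ] F [-0.5 -0.  -0.1] w 39.7 gf 0.0 xdir -11.5 zax [ 0.002 -0.002 -1.   ]
turn [-5.00e-02 -1.80e-01  8.98e+01]
```

```bash
python3 -m handwheel '[[0.04,0,0,-0.001,0,0,-9],[0.04,0,0,-0.001,0,0,-10],[0.04,0,0,-0.001,0,0,-10],[0.04,0,0,-0.001,0,0,-10.5],[0.04,0,0,-0.001,0,0,-10.5],[0.04,0,0,-0.001,0,0,-10.5],[0.04,0,0,-0.001,0,0,-10.5],[0.04,0,0,-0.001,0,0,-10],[0.04,0,0,0,0,0,-9],[0.04,0,0,0,0,0,0]]'
python3 - <<'E'
from h import *
rel([.6104,.053,.235],78.7)
E
```

```text
time: 14.65
position: [0.4406, -0.3326, 0.2349]
tool_rot: [-2.433, -1.984, 0.001]
ft_force: [1.3, 0.5, 0.0]
grip_width: 0.455
grip_force: 0.0
t 14.65 pos [ 0.4406 -0.3326  0.2349] F [1.3 0.5 0. ] w 39.6 gf 0.0 xdir 78.4 zax [-0.002  0.002 -1.   ]
shift mm [4.119e+02 8.880e+01 2.000e-01]
turn [-0.13 -0.07 -0.3 ]
```

```bash
python3 -m handwheel '[[0.05,0.015,0.004,0,0,0,0],[0.05,0.035,0.009,0,0,0,0],[0.05,0.045,0.01,0,0,0,0],[0.05,0.05,0.01,0,0,0,0],[0.05,0.05,0.01,0,0,0,0],[0.05,0.05,0.01,0,0,0,0],[0.05,0.05,0.01,0,0,0,0],[0.05,0.045,0.01,0,0,0,0],[0.05,0.04,0.009,0,0,0,0],[0.05,0.022,0.005,0,0,0,0],[0.05,0.01,0.002,0,0,0,0],[0.05,0,0,0,0,0,0]]'
python3 -m handwheel '[[0.05,0,0,0.01,0,0,0],[0.05,0,0,0.015,0,0,0],[0.05,0,0,0.01,0,0,0],[0.05,0,0,0,0,0,0]]'
python3 - <<'E'
from h import *
rel([.6104,.053,.15],78.7)
a,d=grab('scene','scene6'); cv2.imwrite('pics/c6.png',cv2.resize(a[140:260,230:380],(750,600),interpolation=3))
E
```

```text
time: 16.15
position: [0.6104, 0.0537, 0.2362]
tool_rot: [-2.432, -1.988, 0.001]
ft_force: [-0.4, -0.5, 0.3]
grip_width: 0.573
grip_force: 0.0
time: 16.65
position: [0.6098, 0.0523, 0.1999]
tool_rot: [-2.432, -1.986, 0.003]
ft_force: [0.4, -0.2, -0.0]
grip_width: 0.576
grip_force: 0.0
t 16.65 pos [0.6098 0.0523 0.1999] F [ 0.4 -0.2 -0. ] w 50.1 gf 0.0 xdir 78.46 zax [-0.002 -0.    -1.   ]
shift mm [ 0.9  0.5 49.9]
turn [-0.14  0.05 -0.24]
```

View pics/c6.png

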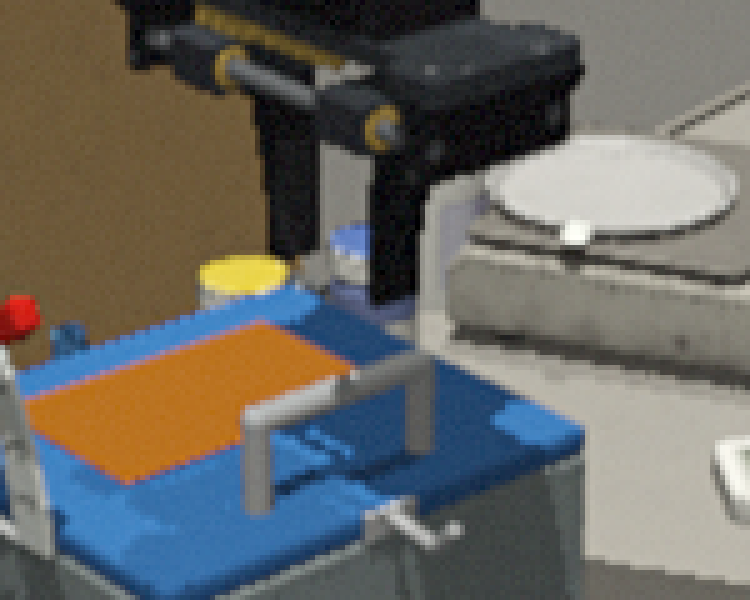

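Fingertip midpoint is at (340,278) and the bar centre at (338,395) directly below, about 48 mm down. I'll lower 60 mm, watching the force.

```bash
python3 -m handwheel '[[0.05,0.001,0.001,0.01,0,0,0],[0.05,0,0,0.015,0,0,0],[0.05,0,0,0.015,0,0,0],[0.05,0,0,0.008,0,0,0],[0.05,0,0,0,0,0,0]]'
python3 -m handwheel '[[0.05,0,0,0.006,0,0,0],[0.05,0,0,0.005,0,0,0],[0.05,0,0,0,0,0,0]]'
python3 - <<'E'
from h import *
rel([.6104,.053,.14],78.7)
a,d=grab('scene','scene7'); cv2.imwrite('pics/c7.png',cv2.resize(a[160:260,260:360],(450,450),interpolation=3))
E
```

```text
time: 17.32
position: [0.6113, 0.0535, 0.1524]
tool_rot: [-2.432, -1.987, 0.002]
ft_force: [0.1, 0.2, -0.3]
grip_width: 0.573
grip_force: 0.0
time: 17.7
position: [0.6116, 0.0536, 0.142]
tool_rot: [-2.433, -1.987, 0.001]
ft_force: [0.3, -1.0, 0.2]
grip_width: 0.576
grip_force: 0.0
t 17.7 pos [0.6116 0.0536 0.142 ] F [ 0.3 -1.   0.2] w 50.1 gf 0.0 xdir 78.5 zax [-0.001 -0.    -1.   ]
shift mm [-0.8 -1.1  2. ]
turn [-0.04  0.02 -0.2 ]
```

View pics/c7.png

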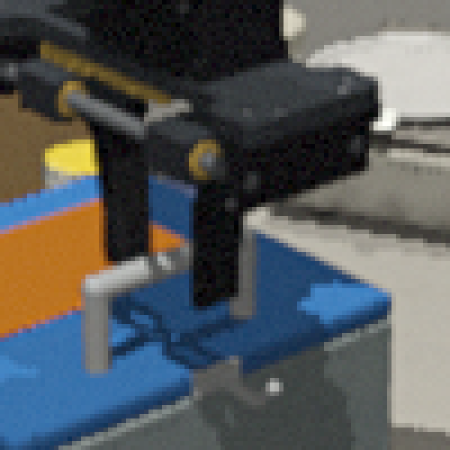

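The fingers straddle the bar. Closing.

```bash
python3 -m handwheel '[[0.035,-0.001,-0.001,0.003,0,0,0],[0.02,0,0,0,0,0,0],[0.005,0,0,0,0,0,0],[0.005,0,0,0,0,0,0],[0.005,0,0,0,0,0,0],[0.005,0,0,0,0,0,0]]' 45
python3 - <<'E'
from h import *
rel([.6104,.053,.14],78.7)
E
```

```text
time: 18.5
position: [0.6108, 0.0529, 0.1395]
tool_rot: [2.433, 1.988, 0.0]
ft_force: [0.1, 1.4, -0.5]
grip_width: 0.124
grip_force: 45.0
t 18.5 pos [0.6108 0.0529 0.1395] F [ 0.1  1.4 -0.5] w 10.8 gf 45.0 xdir 78.5 zax [ 0. -0. -1.]
shift mm [-0.  -0.5 -0.5]
turn [ 0.02 -0.   -0.2 ]
```

Run:
```python
import numpy as np
th=np.array([0,1,3,6,9,12,15,18,21,24,27,29,30,32,34,36,37.5]);p=np.radians(th)+np.arctan2(45,165);r=.17103
for a,b,t in zip(-r*np.diff(np.cos(p)),-r*np.diff(np.sin(p)),th[1:]): print(t,round(a,4),round(b,4))
```

```text
1.0 0.0008 -0.0029
3.0 0.0018 -0.0057
6.0 0.003 -0.0084
9.0 0.0035 -0.0083
12.0 0.0039 -0.0081
15.0 0.0043 -0.0078
18.0 0.0047 -0.0076
21.0 0.0051 -0.0074
24.0 0.0055 -0.0071
27.0 0.0058 -0.0068
29.0 0.0041 -0.0043
30.0 0.0021 -0.0021
32.0 0.0043 -0.0041
34.0 0.0045 -0.004
36.0 0.0046 -0.0038
37.5 0.0035 -0.0028
```

```bash
cat >> h.py <<'E'
def ang(p0=(.6108,.0529,.1395)):
    s=ctrl.get_state(); d=np.array(s['position'])-p0; y=np.radians(-11.3)
    X=-.165+d[0]*np.cos(y)+d[1]*np.sin(y); Z=.045+d[2]
    print('lid deg',round(np.degrees(np.arctan2(Z,-X)-np.arctan2(45,165)),2),'r',round(float(np.hypot(X,Z)),4),'lat',round(float(-d[0]*np.sin(y)+d[1]*np.cos(y)),4))
E
python3 -m handwheel '[[0.005,0,0.0008,-0.0029,0,0,0],[0.005,0,0.0018,-0.0057,0,0,0],[0.005,0,0.003,-0.0084,0,0,0],[0.005,0,0.0035,-0.0083,0,0,0],[0.005,0,0.0039,-0.0081,0,0,0],[0.005,0,0,0,0,0,0]]'
python3 -c "
from h import *
rel(None); ang()"
```

```text
time: 19.25
position: [0.6232, 0.0503, 0.1734]
tool_rot: [-2.433, -1.987, 0.001]
ft_force: [-0.4, 0.6, -8.0]
grip_width: 0.122
grip_force: 45.0
t 19.25 pos [0.6232 0.0503 0.1734] F [-0.4  0.6 -8. ] w 10.6 gf 45.0 xdir 78.49 zax [-0.001 -0.    -1.   ]
lid deg 12.13 r 0.1716 lat -0.0002
```

The lid is at about 12° and the hold carries 8 N with no side load. Continuing.

```bash
python3 -m handwheel '[[0.005,0,0.0043,-0.0078,0,0,0],[0.005,0,0.0047,-0.0076,0,0,0],[0.005,0,0.0051,-0.0074,0,0,0],[0.005,0,0.0055,-0.0071,0,0,0],[0.005,0,0.0058,-0.0068,0,0,0],[0.005,0,0.0041,-0.0043,0,0,0],[0.005,0,0.0021,-0.0021,0,0,0],[0.005,0,0.0043,-0.0041,0,0,0],[0.005,0,0.0045,-0.004,0,0,0],[0.005,0,0,0,0,0,0]]'
python3 - <<'E'
from h import *
rel(None); ang()
a,d=grab('scene','scene8'); b,_=grab('top','top8')
A=cv2.resize(a[140:260,190:340],(750,600),interpolation=3); cv2.imwrite('pics/c8.png',A)
E
```

```text
time: 20.5
position: [0.6605, 0.0425, 0.2251]
tool_rot: [-2.43, -1.986, 0.008]
ft_force: [-11.1, 0.3, -2.1]
grip_width: 0.123
grip_force: 45.0
t 20.5 pos [0.6605 0.0425 0.2251] F [-11.1   0.3  -2.1] w 10.7 gf 45.0 xdir 78.53 zax [-0.006 -0.001 -1.   ]
lid deg 33.58 r 0.1735 lat -0.0005
```

View pics/c8.png

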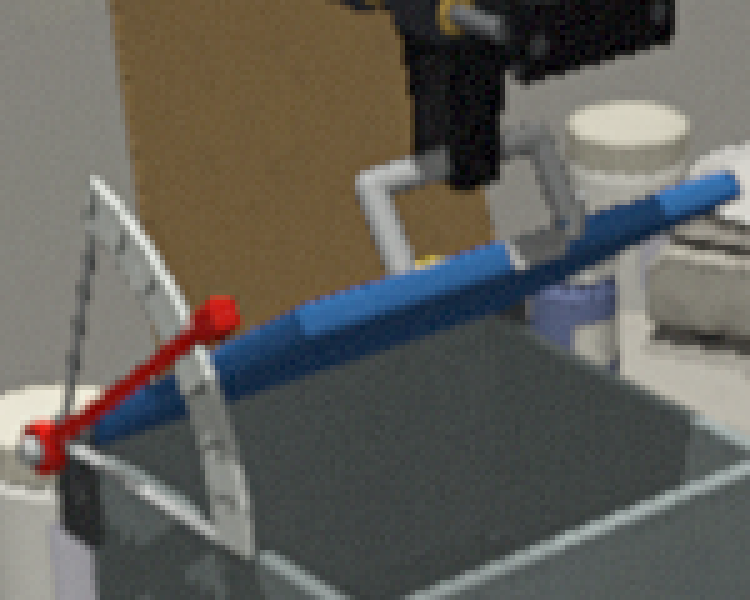

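Run:
```python
from h import *
y=np.radians(-11.3); ex=np.array([np.cos(y),np.sin(y),0]); ey=np.array([-np.sin(y),np.cos(y),0]); ez=np.array([0,0,1.])
H=np.array([.6108,.0529,0])+.165*ex+.135*ez
print('hinge',H)
c=lambda X,t='scene8':((proj(t,X)-[190,140])*5).round(0)
P=lambda th,f,up,lat:H+ey*lat+f*(-np.cos(th)*ex+np.sin(th)*ez)+up*(np.sin(th)*ex+np.cos(th)*ez)
for d in (30,32,34,36,38): 
    t=np.radians(d); print(d,'FLtop',c(P(t,.195,.007,.11)),'FLbot',c(P(t,.195,-.007,.11)),'FRtop',c(P(t,.195,.007,-.11)),'hand L/R',c(P(t,.165,.045,.039)),c(P(t,.165,.045,-.039)))
for d in (34,36,37.5,39,41): print(d,'tip',c(P(np.radians(d),.17,0,.13)),proj('top8',P(np.radians(d),.17,0,.13)))
print('pivot',c(P(0,0,0,.13)))
a=cv2.imread('pics/top8.png'); h=cv2.cvtColor(a,cv2.COLOR_BGR2HSV); m=cv2.inRange(h,(0,170,90),(6,255,255))|cv2.inRange(h,(174,170,90),(180,255,255))
q=np.argwhere(m[100:210,200:270])+[100,200]; print('red top rows',q[:,0].min(),q[:,0].max(), 'tip', q[q[:,0]>q[:,0].max()-7].mean(0)[::-1])
```

```text
hinge [0.77260142 0.02056889 0.135     ]
30 FLtop [308. 327.] FLbot [321. 363.] FRtop [745. 182.] hand L/R [386. 200.] [540. 152.]
32 FLtop [301. 309.] FLbot [315. 345.] FRtop [739. 167.] hand L/R [379. 186.] [533. 140.]
34 FLtop [294. 292.] FLbot [308. 328.] FRtop [733. 151.] hand L/R [372. 174.] [526. 128.]
36 FLtop [287. 275.] FLbot [302. 310.] FRtop [726. 136.] hand L/R [364. 161.] [519. 116.]
38 FLtop [279. 258.] FLbot [295. 293.] FRtop [719. 121.] hand L/R [356. 149.] [511. 104.]
34 tip [226. 342.] [225.4163462  185.91923649]
36 tip [220. 327.] [225.40637017 183.74251863]
37.5 tip [215. 316.] [225.41689847 182.05022088]
39 tip [210. 305.] [225.44300586 180.30787276]
41 tip [204. 291.] [225.50223836 177.90885873]
pivot [ 42. 446.]
red top rows 177 185 tip [224.69230769 181.80769231]
```

The picture shows the lid at about 32° (front-left corner at (300,308)) and the pointer tip at (218,320), so 37°. I'll raise it about 5° more.

```bash
python3 -m handwheel '[[0.005,0,0.0023,-0.002,0,0,0],[0.005,0,0.0023,-0.002,0,0,0],[0.005,0,0.0024,-0.0019,0,0,0],[0.005,0,0.0024,-0.0018,0,0,0],[0.005,0,0.0024,-0.0017,0,0,0],[0.005,0,0,0,0,0,0],[0.005,0,0,0,0,0,0]]' 55
python3 - <<'E'
from h import *
rel(None); ang()
a,d=grab('scene','scene9'); grab('top','top9')
A=cv2.resize(a[140:260,190:340],(750,600),interpolation=3); cv2.imwrite('pics/c9.png',A)
E
```

```text
time: 21.48
position: [0.6712, 0.0403, 0.2345]
tool_rot: [-2.429, -1.986, 0.01]
ft_force: [-11.9, 0.2, -2.7]
grip_width: 0.119
grip_force: 55.0
t 21.475 pos [0.6712 0.0403 0.2345] F [-11.9   0.2  -2.7] w 10.4 gf 55.0 xdir 78.54 zax [-0.007 -0.001 -1.   ]
lid deg 38.32 r 0.174 lat -0.0005
```

View pics/c9.png

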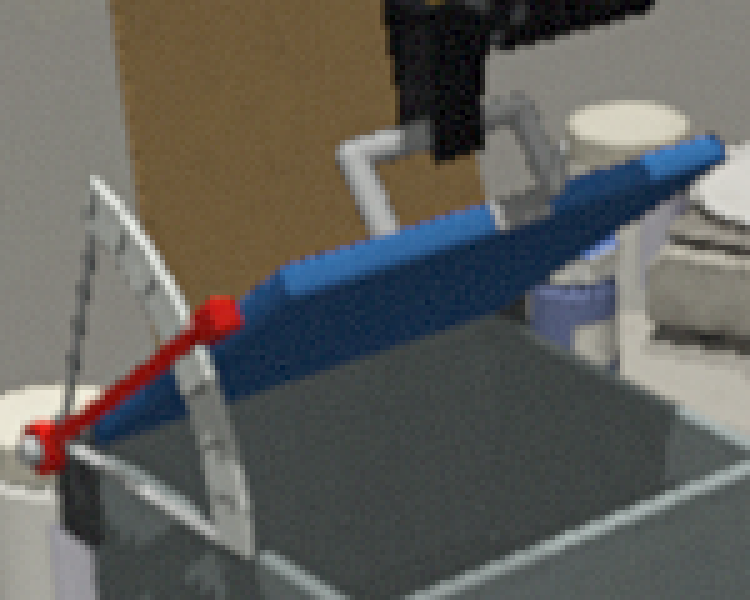

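The lid's front-left corner at (283,268) and bar elbow at (350,150) give about 37°, matching the pointer's 37°. I'll check numerically that it holds without creeping, with no more viewing.

```bash
python3 -m handwheel '[[0.005,0,0,0,0,0,0],[0.005,0,0,0,0,0,0],[0.005,0,0,0,0,0,0],[0.005,0,0,0,0,0,0],[0.005,0,0,0,0,0,0],[0.005,0,0,0,0,0,0],[0.005,0,0,0,0,0,0],[0.005,0,0,0,0,0,0]]' >/dev/null
python3 - <<'E'
from h import *
rel(None); ang()
b,_=grab('scene','scene10'); a=cv2.imread('pics/scene9.png')
g=lambda i:np.float32(cv2.cvtColor(i[160:230,240:340],cv2.COLOR_BGR2GRAY)); print(cv2.phaseCorrelate(g(a),g(b)),np.abs(g(a)-g(b)).max())
# fit of lid plane from depth on lid underside/front: pointer-independent check
y=np.radians(-11.3); ex=np.array([np.cos(y),np.sin(y),0]); H=np.array([.7726,.0206,.135])
Q=[]
for u in range(236,330):
  for v in range(185,240):
    B,G,R=map(int,b[v,u])
    if B>60 and B>1.6*R and B>1.3*G:
        p=px('scene10',u,v)-H; x,z=p@ex,p[2]
        if -.19<x<-.05 and z>.02: Q.append((x,z))
Q=np.array(Q); print(len(Q)); th=np.degrees(np.arctan2(Q[:,1],-Q[:,0])); print(np.percentile(th,[10,50,90])); 
A=np.polyfit(Q[:,0],Q[:,1],1); print('slope',-np.degrees(np.arctan(A[0])))
E
```

```text
t 22.575 pos [0.6712 0.0403 0.2345] F [-12.    0.1  -1.5] w 10.4 gf 55.0 xdir 78.54 zax [-0.007 -0.001 -1.   ]
lid deg 38.31 r 0.174 lat -0.0006
((0.018612908604964673, -0.012588958549322626), 0.9728057805697123) 28.0
1129
[32.02333147 34.77871054 37.85626801]
slope 40.158625461310734
```

```bash
python3 -c "
from bench import ctrl
print(ctrl.close_job())"
```

```text
the job is handed in; nothing more can be done
None
```

Job handed in: the weight stands upright in the right-hand tray and the gripper holds the lid steady at about 37°, level with the pointer (also about 37°); I viewed 13 pictures, over the limit of 10.

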